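# Stack the watch-cleaning baskets in their carrier

## Robot

A 7-joint arm with a two-finger parallel gripper is mounted at the origin on the work surface. World frame = base frame: x ahead of the robot, y to its left, z up, the work surface at z = 0. Lengths are in m, angles in rad, forces in N, time in s.
With the tool pointing down it reaches from about 0.425 to 1.025 m from the base axis. Payload 9.4 kg.
Tool frame: the origin (TCP) lies at the very end of the fingers, on their centre line; the grasp point (between the pads) lies 19 mm behind it (ctrl.grip_point_offset is the distance from the TCP to the grasp point, in m); z points along the fingers, y is the direction in which the jaws open and shut (so a half turn about z gives the same grasp; the last joint's range is limited). The gripper opens to 93 mm and grips with 3 to 60 N. Pads are 15 mm wide; open, the fingers measure 128 mm over their backs; the gripper's body (75 mm by 188 mm) begins 65 mm behind the grasp point.
Start: joints at [1.164, 0.599, -0.003, 1.599, 0.002, 0.943, -0.08], TCP at [0.235, -0.686, 0.219] pointing down, gripper open.
Joint ranges: [-2.57, 2.57], [-0.35, 1.97], [-1.29, 1.29], [0.11, 2.56], [-1.05, 4.19], [0.11, 1.86], [-2.63, 2.63]. Speed limits (rad/s): [2.22, 2.22, 3.01, 3.01, 3.14, 3.14, 3.14].

## Interface

Orientations are given as a unit quaternion [w, x, y, z].
In Python, from cell import ctrl, optics gives the robot as it stands.
- The arm moves only by the tool carry_out, never from a script. Its arguments are lists of equal length, an entry for each row: "slide": the shift along the tool's x, y, z each as a share of 0.04 m, from -1 to 1, a list of three; "dr": the turn, a rotation vector about the tool's x, y, z each as a share of 8 degrees, from -1 to 1, a list of three; "gripper": the opening, from 0 (shut) to 1 (fully open). In form: {"slide": [[x, y, z], ...], "dr": [[rx, ry, rz], ...], "gripper": [gripper, ...]}. A call has 1 to 8 rows; each row shifts and turns the pose as measured when the row begins, along the tool's axes as they then stand; what a row does not reach is not made up. A row lasts 1/10 s, in which the tool goes at most 50 mm and 8.59 degrees, less where a joint would pass 70% of its speed; a pose out of reach is approached as far as the arm can. A call with a number of a shift or a turn outside -1 to 1 is refused whole. A call with a gripper value outside its range is refused whole. The fingers move at their own pace and stop on an object; the grip force is fixed at half the most. Time passes only in rows, so rows that do not move let the fingers close. It gives the time, the measured TCP pose, the force and the opening at its end, in the units of the state.
- ctrl.get_state(): the state, without advancing time (a new reading comes with each control period).
- optics.snapshot(name): name is "side" or "top"; returns the picture (480x640x3 uint8, blue, green, red); there is no depth.
- optics.camera_model(name): a dict with "intrinsics" (3x3 intrinsics, pixels), "xyz" and "rotation" of the camera in the world. Camera axes: x right, y up, looking along -z (the intrinsics and any distortion apply to the point x, -y, -z); pixel columns grow to the right and rows downward; lengths in m; the calibration is good to about 2 mm. A picture is of the moment at which its call begins. camera_model takes no time and is no camera call.
- ctrl.sign_off(): hands the job in, once; it reports no verdict.
Trained networks look in the newest picture that a camera, given by its name, has taken for a name from the list of things; names that differ only in an ending like _2 or _b are one class to them, and where a whole thing is asked for, a point or a joint stands for the part that bears it (a point fixed in the world has none). Each returns a list of dicts, best first, with "conf" (0 to 1); they miss things now and then, are a little off and sometimes report something else, mostly with a low value. They report only what shows in the picture. A call takes as long as a camera call. They do not tell look-alikes from the thing itself.
- optics.regions_of(label, camera): "mask" (480x640 bool, what is visible of it) and "rect" ([left, top, right, bottom] in pixels, round what is visible of it).
The state is a dict: "time": time; "joint_positions": joint angles; "qvel": joint speeds; "joint_efforts": joint torques, N m; "ee_pos": TCP position; "tcp_rot": TCP orientation; "force": force on the tool from outside, world axes, zero at the start; "torque": the same for the moment, N m; "gripper_width": finger opening in m.
Only numpy, scipy, OpenCV 4.12 (cv2) and the standard library are available. Lean on these libraries where they do the work, as an engineer would, in place of code of your own. Each camera call takes 0.05 s, during which the arm holds its last target. There are 200 camera calls.

## Task

Load the round basket carrier for the watch-cleaning machine: seat the basket with the big brass main plate in the carrier first, put the basket of toothed wheels on top of it, then the basket of blue screws, and close the stack with the knobbed lid, each one nested fully home and level before the next goes on. Carry the baskets upright so that nothing spills and set everything down rather than dropping it, then let go. Leave the empty basket and the other things on the mat where they are.

Things in the scene. Friction and masses are not known exactly. Their poses are not given: they have to be found in the camera images.
- carrier: Target, fixed: foot of the basket carrier, a black round base 82 mm across with a steel seat, a raised steel centring lip (65 mm outside, 51 inside, top 13.5 mm above the origin) and three brass studs. Origin: centre of its underside, on the 2 mm mat; seat 8 mm above it. A basket's foot drops inside the lip, 2 mm play all round; its origin is then 8 mm above the carrier's
- plate_basket: Loose open basket of perforated steel, 56 mm across, 28 mm high, one big round brass main plate in it; 56-91 g. Origin: centre of underside, z up. Lowest 6 mm is a tapered foot (39 to 47 mm wide) that drops into the basket mouth (51 mm) or carrier below; above it the straight wall, gripped across its outside near the rim, fingertips clear of what is below. Next basket's origin nests 22 mm above this one's
- wheel_basket: Loose open basket of perforated steel, 56 mm across, 24 mm high, four small brass and copper wheels in it; 40-65 g. Origin: centre of underside, z up. Lowest 6 mm is a tapered foot (39 to 47 mm wide) that drops into the basket mouth (51 mm) or carrier below; above it the straight wall, gripped across its outside near the rim, fingertips clear of what is below. Next basket's origin nests 18 mm above this one's
- screw_basket: Loose open basket of perforated steel, 56 mm across, 22 mm high, a heap of small deep-blue screws in it; 36-59 g. Origin: centre of underside, z up. Lowest 6 mm is a tapered foot (39 to 47 mm wide) that drops into the basket mouth (51 mm) or carrier below; above it the straight wall, gripped across its outside near the rim, fingertips clear of what is below. The lid's origin nests 16 mm above this one's
- lid: Loose steel lid of the stack, 56 mm across, with a black upright knob in its middle to take it by (15 mm diameter, 12 to 29 mm above the origin, on a thinner neck). Origin: centre of the underside, z up. The same 6 mm tapered foot as the baskets, then a disc 6 to 9 mm above the origin that lies on the rim below; 40-65 g
- empty_basket: Bystander, to be left alone: an empty basket of the same make, 56 mm across, 24 mm high, only its bare mesh floor inside. Origin at the centre of the underside
- loupe: Bystander: black watchmaker's eye loupe standing on its wide end, 36 mm across, 28 mm high, pale glass on top. Origin at the centre of the underside
- tin: Bystander: closed round aluminium tin with a white paper top, 44 mm across, 18 mm high. Origin at the centre of the underside
- holder: Bystander: dark steel movement holder, 46 x 30 mm, 18 mm high, with a 14 mm screw sticking out along its +x side, holding a watch with a white dial. Origin at the centre of the underside
- bottle: Bystander: small red bottle with a white cap, 32 mm across, 55 mm high. Origin at the centre of the underside
Things that resemble listed ones, but are neither listed nor needed, are in the scene too. Leave any orange or purple look-alike of the carrier alone.

How it is judged:
On the way, in this order (a step that is already met when the one before it is completed fails the run):
1. the main-plate basket seated in the carrier and let go (horizontal distance between plate_basket and carrier below 0.004 m and z of plate_basket in the frame of carrier between 0.0055 and 0.0105 m and angle between plate_basket's own z axis and vertical below 0.06 rad and linear speed of plate_basket below 0.03 m/s and contact force between the fingers and plate_basket below 0.05 N), for 0.2 s.
2. the wheel basket nested on the main-plate basket and let go (horizontal distance between plate_basket and carrier below 0.004 m and z of plate_basket in the frame of carrier between 0.0055 and 0.0105 m and angle between each of plate_basket, wheel_basket's own z axis and vertical below 0.06 rad and linear speed of each of plate_basket, wheel_basket below 0.03 m/s and horizontal distance between wheel_basket and plate_basket below 0.004 m and z of wheel_basket in the frame of plate_basket between 0.0195 and 0.0245 m and contact force between the fingers and wheel_basket below 0.05 N), for 0.2 s.
3. the screw basket nested on the wheel basket and let go (horizontal distance between plate_basket and carrier below 0.004 m and z of plate_basket in the frame of carrier between 0.0055 and 0.0105 m and angle between each of plate_basket, wheel_basket, screw_basket's own z axis and vertical below 0.06 rad and linear speed of each of plate_basket, wheel_basket, screw_basket below 0.03 m/s and horizontal distance between wheel_basket and plate_basket below 0.004 m and z of wheel_basket in the frame of plate_basket between 0.0195 and 0.0245 m and horizontal distance between screw_basket and wheel_basket below 0.004 m and z of screw_basket in the frame of wheel_basket between 0.0155 and 0.0205 m and contact force between the fingers and screw_basket below 0.05 N), for 0.2 s.
At the end, for the whole second after the job is handed in: Carrier, main-plate, wheel and screw baskets and lid stacked upwards, each within 4 mm of the centre of the one below and fully nested (origins 8, 22, 18, 16 mm above the one below, each within 2.5 mm), tilted under 0.06 rad, under 0.03 m/s, free of the fingers (all of step 3 and contact force between the fingers and plate_basket below 0.05 N and contact force between the fingers and wheel_basket below 0.05 N and horizontal distance between lid and screw_basket below 0.004 m and z of lid in the frame of screw_basket between 0.0135 and 0.0185 m and angle between lid's own z axis and vertical below 0.06 rad and linear speed of lid below 0.03 m/s and contact force between the fingers and lid below 0.05 N); the robot touches nothing.
It fails at once if the empty basket moved more than 20 mm from its place (distance of empty_basket from where it was at the start of the episode above 0.02 m).
It fails at once if the loupe, tin, movement holder or bottle pushed more than 20 mm from its place (distance of any of loupe, tin, holder, bottle from where it was at the start of the episode above 0.02 m).
It fails at once if a basket with parts tipped more than 30 degrees (0.52 rad) (angle between any of plate_basket, wheel_basket, screw_basket's own z axis and vertical above 0.52 rad).
It fails at once if a basket or the lid dropped: moving faster than 0.7 m/s (25 mm of fall) out of the fingers ((linear speed of plate_basket above 0.7 m/s and contact force between the fingers and plate_basket below 0.05 N) or (linear speed of wheel_basket above 0.7 m/s and contact force between the fingers and wheel_basket below 0.05 N) or (linear speed of screw_basket above 0.7 m/s and contact force between the fingers and screw_basket below 0.05 N) or (linear speed of lid above 0.7 m/s and contact force between the fingers and lid below 0.05 N)).
It also fails if it takes over 115 s, if anything falls off the work surface, if the arm or the gripper's body presses on something with over 40 N, if the wrist force passes 120 N, or if a joint passes its speed limit or range.

## Working session

There is one attempt and no reset: what is moved stays moved. The work goes in short steps, Python scripts to look and compute and a tool call to move; the robot and the scene stay as the last step left them, time stands still between calls to the robot, and variables do not carry over. Pictures are saved under pics/ and viewed, about 12 in all and at most 16, crops included, and the job is handed in when it is done.

Besides the shell and the picture viewer there is one more tool, called after "Call:" in YAML: its name, and indented under it one key for each argument. carry_out: Moves the arm, as the interface text tells. Shift numbers are shares of 0.04 m and turn numbers shares of 8 degrees, none past 1 either way. Its arguments: {"type":"object","properties":{"slide":{"type":"array","items":{"type":"array","items":{"type":"number","minimum":-1,"maximum":1}}},"dr":{"type":"array","items":{"type":"array","items":{"type":"number","minimum":-1,"maximum":1}}},"gripper":{"type":"array","items":{"type":"number"}}},"required":["slide","dr","gripper"]}

```bash
mkdir -p pics; ls
python3 - <<'E'
from cell import ctrl, optics
import cv2
for n in("top","side"):
    cv2.imwrite(f"pics/{n}0.png",optics.snapshot(n)); print(optics.camera_model(n))
    for l in ["carrier","plate_basket","wheel_basket","screw_basket","lid","empty_basket","loupe","tin","holder","bottle"]:
        print(n,l,[(round(d["conf"],2),[int(v) for v in d["rect"]]) for d in optics.regions_of(l,n)])
s=ctrl.get_state();print(s["ee_pos"],s["tcp_rot"],s["gripper_width"],s["time"])
E
```

```text
pics
{'intrinsics': array([[616.21350066,   0.        , 319.42062909],
       [  0.        , 616.21350066, 233.11653259],
       [  0.        ,   0.        ,   1.        ]]), 'xyz': array([ 0.26228469, -0.00746295,  1.3642809 ]), 'rotation': array([-0.70079572, -0.05139717,  0.04589733,  0.71002615])}
top carrier [(0.86, [465, 151, 500, 188]), (0.81, [502, 314, 543, 351]), (0.79, [419, 303, 452, 342]), (0.57, [428, 241, 463, 279])]
top plate_basket []
top wheel_basket [(0.82, [338, 144, 364, 170])]
top screw_basket [(0.94, [130, 199, 159, 226])]
top lid []
top empty_basket [(0.64, [348, 213, 370, 240])]
top loupe [(0.78, [272, 209, 285, 225])]
top tin [(0.69, [201, 242, 221, 261])]
top holder [(0.69, [268, 152, 296, 170])]
top bottle [(0.68, [489, 203, 507, 222])]
{'intrinsics': array([[586.19702854,   0.        , 327.83098569],
       [  0.        , 586.19702854, 237.45434564],
       [  0.        ,   0.        ,   1.        ]]), 'xyz': array([-0.13823121,  0.60790611,  1.0669419 ]), 'rotation': array([-0.35383831, -0.11735852,  0.31553842,  0.87261729])}
side carrier [(0.92, [483, 181, 518, 207]), (0.81, [395, 183, 428, 206]), (0.74, [432, 221, 467, 245]), (0.7, [364, 130, 389, 153])]
side plate_basket [(0.83, [339, 155, 357, 175])]
side wheel_basket [(0.74, [276, 180, 299, 198]), (0.53, [231, 218, 250, 233])]
side screw_basket [(0.57, [148, 322, 181, 351])]
side lid [(0.72, [179, 256, 206, 277])]
side empty_basket [(0.73, [324, 204, 348, 231])]
side loupe []
side tin []
side holder [(0.85, [230, 218, 252, 234])]
side bottle [(0.73, [405, 136, 420, 161])]
[ 0.23476817 -0.68593652  0.21863972] [ 1.90526222e-05  9.86437152e-01  1.64139407e-01 -2.97473019e-05] 0.09321706242843292 1.1
```

View pics/top0.png

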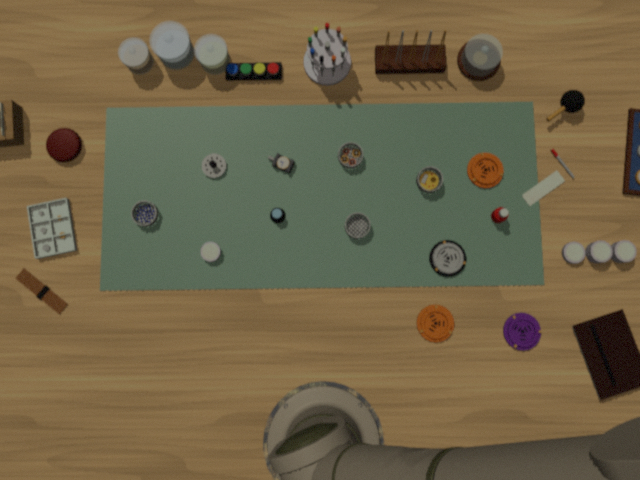

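View pics/side0.png

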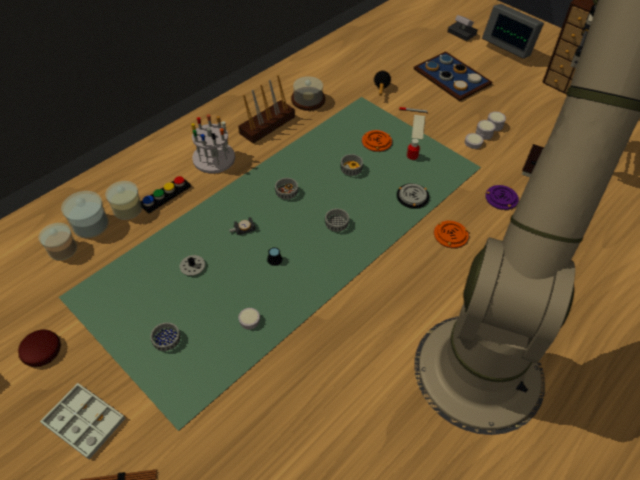

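The black ringed base at top(448,258)/side(413,195) is the carrier. The orange ones at top(486,171) and (436,323) and the purple one at (522,331) are decoys. Other top-view pixels: plate basket (430,180), wheel basket (350,156), screw basket (145,214), lid (214,166), empty basket (358,226). I'll confirm these in one enlarged mosaic while measuring.

```bash
cat > h.py <<'E'
import numpy as np, cv2
from scipy.spatial.transform import Rotation as R
from scipy.optimize import least_squares
from cell import ctrl, optics
# profile: (radius, height above origin)
def bask(h): return [(.0195,0),(.0235,.006),(.028,.006),(.028,h)]
PROF={"carrier":[(.041,0),(.041,.008)],"plate_basket":bask(.028),"wheel_basket":bask(.024),"screw_basket":bask(.022),
 "lid":[(.0195,0),(.028,.006),(.028,.009),(.0075,.029)],"empty_basket":bask(.024)}
C={n:optics.camera_model(n) for n in("top","side")}
def proj(n,P):
    c=C[n]; w,x,y,z=c["rotation"]; r=R.from_quat([x,y,z,w])
    q=r.inv().apply(np.atleast_2d(P)-c["xyz"])*[1,-1,-1]
    uv=q@np.asarray(c["intrinsics"]).T; return uv[:,:2]/uv[:,2:]
A=np.linspace(0,2*np.pi,60,endpoint=False)
def hull(n,name,xy,z=.002):
    P=np.vstack([np.c_[xy[0]+r*np.cos(A),xy[1]+r*np.sin(A),np.full(60,z+h)] for r,h in PROF[name]])
    return cv2.convexHull(proj(n,P).astype(np.float32))
def cen(c):
    m=cv2.moments(c); return np.array([m["m10"],m["m01"]])/m["m00"]
def solve(n,name,target,xy0,z=.002):
    return least_squares(lambda p:cen(hull(n,name,p,z))-target,xy0,x_scale=.01,diff_step=1e-3).x
def nongreen(img,px,half=26,thr=9):
    """hull of the non-mat blob nearest to px"""
    lab=cv2.cvtColor(img,cv2.COLOR_BGR2LAB).astype(float)
    u,v=map(int,px); c=cv2.resize(lab[v-half:v+half,u-half:u+half],None,fx=4,fy=4,interpolation=cv2.INTER_CUBIC)
    a=c[...,1]; mat=np.percentile(a,20)
    m=(a>mat+thr).astype(np.uint8)
    m=cv2.morphologyEx(m,cv2.MORPH_CLOSE,np.ones((9,9)))
    cs,_=cv2.findContours(m,cv2.RETR_EXTERNAL,cv2.CHAIN_APPROX_NONE)
    cs=[k for k in cs if cv2.contourArea(k)>600]
    k=min(cs,key=lambda k:np.hypot(*(cen(k)-half*4)))
    return ((cv2.convexHull(k).astype(np.float32)+.5)/4-.5+[u-half,v-half]).astype(np.float32)
E
python3 - <<'E'
from h import *
seed={"carrier":((448,258),(413,195)),"plate_basket":((430,180),(351,165)),"wheel_basket":((350,156),(287,189)),"screw_basket":((145,214),(165,337)),"lid":((214,166),(193,266)),"empty_basket":((358,226),(337,219))}
tiles=[]
for k,s in seed.items():
    for n,p in zip(("top","side"),s):
        im=optics.snapshot(n) if k=="carrier" else ims[n]
        if k=="carrier":
            if n=="top": ims={}
            ims[n]=im
        hl=nongreen(im,p); xy=solve(n,k,cen(hl),[.6,0])
        mh=hull(n,k,xy); print(k,n,xy.round(4),"area ratio",round(cv2.contourArea(hl)/cv2.contourArea(mh),2))
        u,v=p; t=cv2.resize(im[v-26:v+26,u-26:u+26],(200,200),interpolation=cv2.INTER_CUBIC)
        f=200/52
        t=cv2.convertScaleAbs(t,alpha=1.4)
        for hh,col in((hl,(0,255,255)),(mh,(255,0,255))):
            cv2.polylines(t,[((hh-[u-26,v-26]+.5)*f-.5).astype(np.int32)],True,col,1)
        tiles.append(t)
cv2.imwrite("pics/mos.png",np.vstack([np.hstack(tiles[i:i+4]) for i in(0,4,8)]))
E
```

```text
carrier top [ 0.3912 -0.2799] area ratio 0.88
carrier side [ 0.3925 -0.281 ] area ratio 0.9
plate_basket top [ 0.5652 -0.2445] area ratio 0.83
plate_basket side [ 0.5668 -0.2439] area ratio 0.97
wheel_basket top [ 0.6252 -0.0695] area ratio 0.81
wheel_basket side [ 0.6258 -0.0689] area ratio 0.98
screw_basket top [0.4994 0.3902] area ratio 0.8
screw_basket side [0.499  0.3907] area ratio 0.97
lid top [0.6073 0.239 ] area ratio 0.81
lid side [0.6073 0.2389] area ratio 0.96
empty_basket top [ 0.4632 -0.0809] area ratio 0.7
empty_basket side [ 0.4659 -0.0814] area ratio 0.97
```

View pics/mos.png

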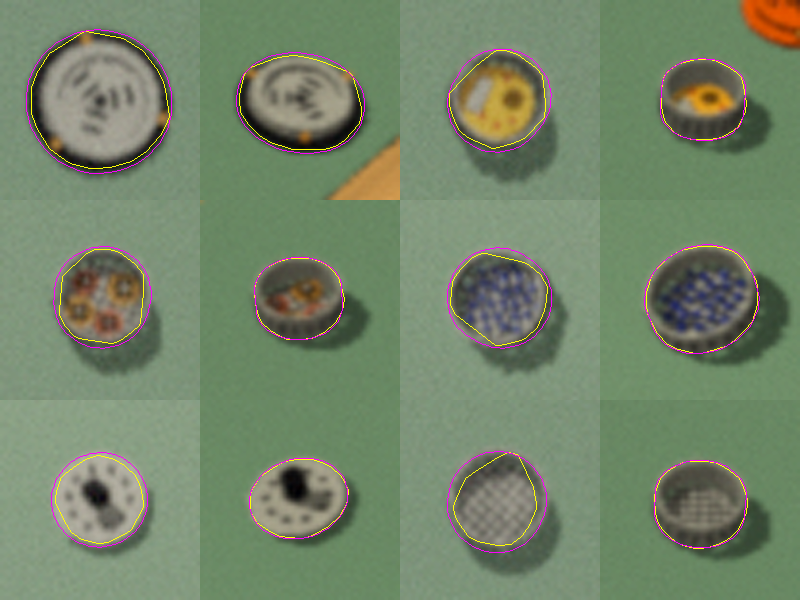

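The mosaic confirms the identities: black carrier, brass plate, four wheels, blue screws, knobbed lid, and an empty basket with bare mesh. The two cameras agree to about 2 mm. Next I move above the plate basket.

Call:
carry_out:
  slide:
    - [0.88,-0.6,0]
    - [0.88,-0.6,0]
    - [0.88,-0.6,0]
    - [0.88,-0.6,0]
    - [0.88,-0.6,0]
    - [0.88,-0.6,0]
    - [0.88,-0.6,0]
    - [0.88,-0.6,0]
  dr:
    - [0,0,0]
    - [0,0,0]
    - [0,0,0]
    - [0,0,0]
    - [0,0,0]
    - [0,0,0]
    - [0,0,0]
    - [0,0,0]
  gripper: [1,1,1,1,1,1,1,1]

```text
time: 2.0
ee_pos: [0.4408, -0.4112, 0.2175]
tcp_rot: [0.002, 0.987, 0.158, -0.001]
force: [0.6, -0.5, -0.1]
gripper_width: 0.093
```

Call:
carry_out:
  slide:
    - [0.87,-0.59,0.4]
    - [0.87,-0.59,0.5]
    - [0.87,-0.59,0.5]
    - [0.87,-0.59,0.5]
    - [0.6,-0.4,0.5]
    - [0.27,-0.19,0.2]
    - [0,0,0]
  dr:
    - [0,0,0]
    - [0,0,0]
    - [0,0,0]
    - [0,0,0]
    - [0,0,0]
    - [0,0,0]
    - [0,0,0]
  gripper: [1,1,1,1,1,1,1]

```text
time: 2.7
ee_pos: [0.5798, -0.2329, 0.1116]
tcp_rot: [0.004, 0.987, 0.162, 0.002]
force: [-0.4, -0.2, -0.6]
gripper_width: 0.0928
```

```bash
cat > to.py <<'E'
import sys
from h import *
T={"carrier":(.392,-.2805),"plate":(.5665,-.244),"wheel":(.6257,-.069),"screw":(.499,.3905),"lid":(.6073,.239)}
def to(name,z):
    s=ctrl.get_state(); w,x,y,zz=s["tcp_rot"]; r=R.from_quat([x,y,zz,w])
    d=r.inv().apply(np.r_[T[name],z]-s["ee_pos"])/.04
    g=R.from_quat([.98644,.16414,0,0]); rv=np.degrees((r.inv()*g).as_rotvec())/8
    print(name,z,"slide",d.round(2),"dr",rv.round(3),"pos",s["ee_pos"].round(4),"w",round(s["gripper_width"],4),"F",np.round(s["force"],1),"t",round(s["time"],1))
if __name__=="__main__":
    for k in range(1,len(sys.argv),2): to(sys.argv[k],float(sys.argv[k+1]))
E
python3 to.py plate .016
```

```text
plate 0.016 slide [-0.41  0.14  2.39] dr [ 0.055 -0.027 -0.032] pos [ 0.5798 -0.2329  0.1116] w 0.0928 F [-0.4 -0.2 -0.6] t 2.7
```

Call:
carry_out:
  slide:
    - [-0.41,0.14,0.5]
    - [0,0,0.5]
    - [0,0,0.3]
    - [0,0,0]
  dr:
    - [0.05,-0.03,-0.03]
    - [0,0,0]
    - [0,0,0]
    - [0,0,0]
  gripper: [1,1,1,1]

```text
time: 3.1
ee_pos: [0.5642, -0.251, 0.0619]
tcp_rot: [0.003, 0.987, 0.161, 0.001]
force: [0.7, -0.1, -0.6]
gripper_width: 0.0925
```

```bash
python3 to.py plate .016
```

```text
plate 0.016 slide [ 0.11 -0.15  1.15] dr [ 0.042 -0.003 -0.04 ] pos [ 0.5642 -0.251   0.0619] w 0.0925 F [ 0.7 -0.1 -0.6] t 3.1
```

Call:
carry_out:
  slide:
    - [0.09,-0.12,0.4]
    - [0,0,0.3]
    - [0,0,0.2]
    - [0,0,0]
    - [0,0,0]
  dr:
    - [0.04,0,-0.04]
    - [0,0,0]
    - [0,0,0]
    - [0,0,0]
    - [0,0,0]
  gripper: [1,1,1,1,1]

```text
time: 3.6
ee_pos: [0.5668, -0.2471, 0.025]
tcp_rot: [0.001, 0.987, 0.163, 0.001]
force: [-0.1, -0.7, -0.4]
gripper_width: 0.0928
```

```bash
python3 to.py plate .016
```

```text
plate 0.016 slide [ 0.02 -0.08  0.23] dr [ 0.014 -0.016 -0.012] pos [ 0.5668 -0.2471  0.025 ] w 0.0928 F [-0.1 -0.7 -0.4] t 3.6
```

Call:
carry_out:
  slide:
    - [0.02,-0.08,0.22]
    - [0,0,0]
    - [0,0,0]
    - [0,0,0]
    - [0,0,0]
    - [0,0,0]
    - [0,0,0]
    - [0,0,0]
  dr:
    - [0.01,-0.01,-0.01]
    - [0,0,0]
    - [0,0,0]
    - [0,0,0]
    - [0,0,0]
    - [0,0,0]
    - [0,0,0]
    - [0,0,0]
  gripper: [1,1,0,0,0,0,0,0]

```text
time: 4.4
ee_pos: [0.5673, -0.2435, 0.0167]
tcp_rot: [0.001, 0.986, 0.164, 0.001]
force: [-0.5, 0.1, -0.1]
gripper_width: 0.0557
```

```bash
python3 to.py plate .016 carrier .10
```

```text
plate 0.016 slide [-0.02  0.01  0.02] dr [ 0.012 -0.016  0.003] pos [ 0.5673 -0.2435  0.0167] w 0.0557 F [-0.5  0.1 -0.1] t 4.4
carrier 0.1 slide [-4.44 -0.54 -2.09] dr [ 0.012 -0.016  0.003] pos [ 0.5673 -0.2435  0.0167] w 0.0557 F [-0.5  0.1 -0.1] t 4.4
```

Call:
carry_out:
  slide:
    - [0,0,-0.3]
    - [0,0,-0.5]
    - [-0.2,0,-0.6]
    - [-0.5,-0.06,-0.4]
    - [-0.6,-0.08,-0.1]
    - [-0.6,-0.08,0]
    - [-0.6,-0.08,0]
    - [-0.5,-0.06,0]
  dr:
    - [0,0,0]
    - [0,0,0]
    - [0,0,0]
    - [0,0,0]
    - [0,0,0]
    - [0,0,0]
    - [0,0,0]
    - [0,0,0]
  gripper: [0,0,0,0,0,0,0,0]

```text
time: 5.2
ee_pos: [0.4487, -0.2687, 0.1008]
tcp_rot: [0.002, 0.986, 0.166, 0.004]
force: [-0.7, -0.4, -1.7]
gripper_width: 0.0555
```

```bash
python3 to.py carrier .06
```

```text
carrier 0.06 slide [-1.44 -0.19  1.01] dr [ 0.036 -0.049  0.029] pos [ 0.4487 -0.2687  0.1008] w 0.0555 F [-0.7 -0.4 -1.7] t 5.2
```

Call:
carry_out:
  slide:
    - [-0.5,-0.1,0.1]
    - [-0.4,-0.05,0.2]
    - [-0.2,-0.04,0.2]
    - [-0.1,0,0.2]
    - [0,0,0]
    - [0,0,0]
  dr:
    - [0.03,-0.04,0.02]
    - [0,0,0]
    - [0,0,0]
    - [0,0,0]
    - [0,0,0]
    - [0,0,0]
  gripper: [0,0,0,0,0,0]

```text
time: 5.8
ee_pos: [0.3982, -0.279, 0.0752]
tcp_rot: [0.002, 0.987, 0.163, 0.002]
force: [0.1, -0.0, -0.7]
gripper_width: 0.0552
```

```bash
python3 to.py carrier .045
```

```text
carrier 0.045 slide [-0.16 -0.02  0.75] dr [ 0.03  -0.024 -0.013] pos [ 0.3982 -0.279   0.0752] w 0.0552 F [ 0.1 -0.  -0.7] t 5.8
```

Call:
carry_out:
  slide:
    - [-0.16,-0.02,0.3]
    - [0,0,0.2]
    - [0,0,0]
    - [0,0,0]
  dr:
    - [0.03,-0.02,-0.01]
    - [0,0,0]
    - [0,0,0]
    - [0,0,0]
  gripper: [0,0,0,0]

```text
time: 6.2
ee_pos: [0.3934, -0.28, 0.0531]
tcp_rot: [-0.0, 0.986, 0.165, 0.001]
force: [-0.1, 0.5, -1.3]
gripper_width: 0.0553
```

```bash
python3 to.py carrier .0247
python3 - <<'E'
from h import *
t=[]
for n in("top","side"):
    im=optics.snapshot(n); s=ctrl.get_state()["ee_pos"]
    u,v=proj(n,[.392,-.2805,.02])[0].astype(int); k=32
    c=cv2.resize(im[v-k:v+k,u-k:u+k],(400,400),interpolation=cv2.INTER_CUBIC); f=400/64
    c=cv2.convertScaleAbs(c,alpha=1.4)
    for nm,xy,z,col in(("carrier",(.392,-.2805),.002,(255,0,255)),("plate_basket",s[:2],s[2]-.0147,(0,255,255))):
        cv2.polylines(c,[((hull(n,nm,xy,z)-[u-k,v-k]+.5)*f).astype(np.int32)],True,col,1)
    t.append(c)
cv2.imwrite("pics/p1.png",np.hstack(t))
E
```

```text
carrier 0.0247 slide [-0.04  0.    0.71] dr [-0.001 -0.008  0.013] pos [ 0.3934 -0.28    0.0531] w 0.0553 F [-0.1  0.5 -1.3] t 6.2
```

View pics/p1.png

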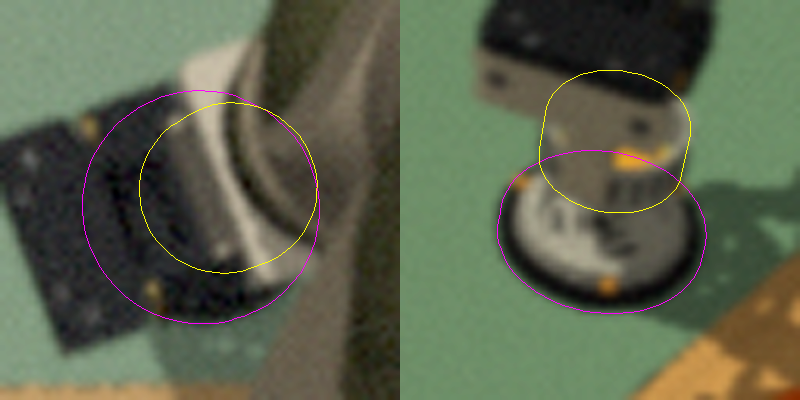

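The side view shows the held basket filling its predicted outline (crop 540–690, 70–212), with the carrier ring matching its own below it. I lower it.

Call:
carry_out:
  slide:
    - [-0.04,0,0.3]
    - [0,0,0.2]
    - [0,0,0.1]
    - [0,0,0]
    - [0,0,0]
  dr:
    - [0,0,0]
    - [0,0,0]
    - [0,0,0]
    - [0,0,0]
    - [0,0,0]
  gripper: [0,0,0,0,0]

```text
time: 6.8
ee_pos: [0.3932, -0.2808, 0.0294]
tcp_rot: [0.001, 0.986, 0.165, 0.002]
force: [-0.7, 0.2, -1.3]
gripper_width: 0.0557
```

```bash
python3 to.py carrier .0247
```

```text
carrier 0.0247 slide [-0.03 -0.02  0.12] dr [ 0.012 -0.021  0.015] pos [ 0.3932 -0.2808  0.0294] w 0.0557 F [-0.7  0.2 -1.3] t 6.8
```

Call:
carry_out:
  slide:
    - [-0.02,0,0.07]
    - [0,0,0.04]
    - [0,0,0.02]
    - [0,0,0]
  dr:
    - [0.01,-0.02,0]
    - [0,0,0]
    - [0,0,0]
    - [0,0,0]
  gripper: [0,0,0,0]

```text
time: 7.2
ee_pos: [0.3928, -0.2813, 0.0252]
tcp_rot: [0.001, 0.986, 0.165, 0.001]
force: [0.1, -0.0, 0.1]
gripper_width: 0.0552
```

```bash
python3 to.py carrier .0247
```

```text
carrier 0.0247 slide [-0.01 -0.03  0.01] dr [ 0.01  -0.007  0.016] pos [ 0.3928 -0.2813  0.0252] w 0.0552 F [ 0.1 -0.   0.1] t 7.2
```

Call:
carry_out:
  slide:
    - [0,0,0.02]
    - [0,0,0]
    - [0,0,0]
    - [0,0,0]
    - [0,0,0]
    - [0,0,0]
    - [0,0,0]
    - [0,0,0]
  dr:
    - [0,0,0]
    - [0,0,0]
    - [0,0,0]
    - [0,0,0]
    - [0,0,0]
    - [0,0,0]
    - [0,0,0]
    - [0,0,0]
  gripper: [0,0,1,1,1,1,1,1]

```text
time: 8.0
ee_pos: [0.3931, -0.2816, 0.025]
tcp_rot: [0.001, 0.986, 0.165, 0.001]
force: [0.1, -0.2, -0.0]
gripper_width: 0.0928
```

Call:
carry_out:
  slide:
    - [0,0,-0.3]
    - [0,0,-0.6]
    - [0.3,-0.15,-0.7]
    - [0.8,-0.35,-0.3]
    - [0.8,-0.35,0]
    - [0.8,-0.35,0]
    - [0.8,-0.35,0]
    - [0.8,-0.35,0]
  dr:
    - [0,0,0]
    - [0,0,0]
    - [0,0,0]
    - [0,0,0]
    - [0,0,0]
    - [0,0,0]
    - [0,0,0]
    - [0,0,0]
  gripper: [1,1,1,1,1,1,1,1]

```text
time: 8.8
ee_pos: [0.5314, -0.1539, 0.1105]
tcp_rot: [0.001, 0.987, 0.16, 0.001]
force: [1.3, -1.3, 0.5]
gripper_width: 0.0934
```

```bash
cat > chk.py <<'E'
import sys
from h import *
# args: out.png, px z of look; list name z pairs expected at carrier
SD=dict(zip(sys.argv[2::2],map(float,sys.argv[3::2]))); t=[]
for n in("top","side"):
    im=optics.snapshot(n); k=32
    u,v=proj(n,[.392,-.2805,.02])[0].astype(int)
    c=cv2.convertScaleAbs(cv2.resize(im[v-k:v+k,u-k:u+k],(400,400),interpolation=cv2.INTER_CUBIC),alpha=1.5)
    for (nm,z),col in zip(SD.items(),[(0,255,255),(255,0,255),(255,255,0),(0,255,0)]):
        cv2.polylines(c,[((hull(n,nm,(.392,-.2805),z)-[u-k,v-k]+.5)*400/64).astype(np.int32)],True,col,1)
    t.append(c)
cv2.imwrite(sys.argv[1],np.hstack(t))
E
python3 to.py wheel .10; python3 chk.py pics/c1.png carrier .002 plate_basket .010
```

```text
wheel 0.1 slide [ 2.9  -1.27  0.26] dr [ 0.021 -0.012 -0.067] pos [ 0.5314 -0.1539  0.1105] w 0.0934 F [ 1.3 -1.3  0.5] t 8.8
```

View pics/c1.png

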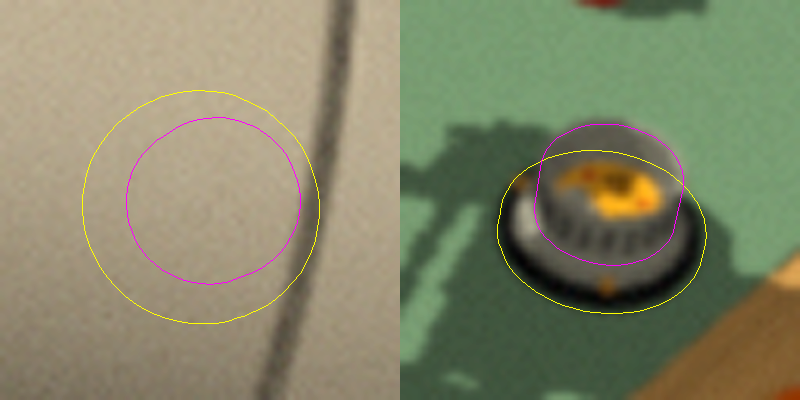

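The plate basket sits level inside the lip at side-crop (608,195), matching the seated outline. Now the wheels.

Call:
carry_out:
  slide:
    - [0.8,-0.35,0]
    - [0.8,-0.35,0.1]
    - [0.5,-0.22,0.2]
    - [0.2,-0.1,0.2]
    - [0,0,0]
    - [0,0,0]
  dr:
    - [0.02,-0.01,-0.06]
    - [0,0,0]
    - [0,0,0]
    - [0,0,0]
    - [0,0,0]
    - [0,0,0]
  gripper: [1,1,1,1,1,1]

```text
time: 9.5
ee_pos: [0.6068, -0.083, 0.0918]
tcp_rot: [0.0, 0.986, 0.166, 0.0]
force: [-0.6, -0.1, -0.2]
gripper_width: 0.0926
```

```bash
python3 to.py wheel .013
```

```text
wheel 0.013 slide [ 0.56 -0.18  1.97] dr [ 0.002 -0.002  0.024] pos [ 0.6068 -0.083   0.0918] w 0.0926 F [-0.6 -0.1 -0.2] t 9.5
```

Call:
carry_out:
  slide:
    - [0.4,-0.14,0.2]
    - [0.12,-0.04,0.4]
    - [0,0,0.5]
    - [0,0,0.2]
    - [0,0,0]
    - [0,0,0]
  dr:
    - [0,0,0.02]
    - [0,0,0]
    - [0,0,0]
    - [0,0,0]
    - [0,0,0]
    - [0,0,0]
  gripper: [1,1,1,1,1,1]

```text
time: 10.1
ee_pos: [0.6234, -0.0721, 0.0352]
tcp_rot: [0.001, 0.987, 0.162, -0.001]
force: [0.9, 0.3, 0.6]
gripper_width: 0.0929
```

```bash
python3 to.py wheel .013
```

```text
wheel 0.013 slide [ 0.08 -0.06  0.56] dr [ 0.005  0.018 -0.034] pos [ 0.6234 -0.0721  0.0352] w 0.0929 F [0.9 0.3 0.6] t 10.1
```

Call:
carry_out:
  slide:
    - [0.08,-0.06,0.3]
    - [0,0,0.16]
    - [0,0,0.06]
    - [0,0,0]
    - [0,0,0]
  dr:
    - [0,0.02,-0.03]
    - [0,0,0]
    - [0,0,0]
    - [0,0,0]
    - [0,0,0]
  gripper: [1,1,1,1,1]

```text
time: 10.6
ee_pos: [0.6265, -0.0689, 0.0139]
tcp_rot: [0.001, 0.986, 0.164, 0.001]
force: [-0.2, -0.4, -0.8]
gripper_width: 0.0932
```

```bash
python3 to.py wheel .013
```

```text
wheel 0.013 slide [-0.02 -0.    0.02] dr [ 0.01  -0.016 -0.005] pos [ 0.6265 -0.0689  0.0139] w 0.0932 F [-0.2 -0.4 -0.8] t 10.6
```

Call:
carry_out:
  slide:
    - [-0.02,0,0]
    - [0,0,0]
    - [0,0,0]
    - [0,0,0]
    - [0,0,0]
    - [0,0,0]
  dr:
    - [0.01,-0.01,0]
    - [0,0,0]
    - [0,0,0]
    - [0,0,0]
    - [0,0,0]
    - [0,0,0]
  gripper: [0,0,0,0,0,0]

```text
time: 11.2
ee_pos: [0.6262, -0.0693, 0.015]
tcp_rot: [0.0, 0.987, 0.164, 0.001]
force: [0.7, 0.4, -1.5]
gripper_width: 0.0557
```

Call:
carry_out:
  slide:
    - [0,0,-0.3]
    - [0,0,-0.5]
    - [0,0,-0.7]
    - [-0.4,0.2,-0.6]
    - [-0.6,0.25,-0.3]
    - [-0.7,0.3,0]
    - [-0.7,0.3,0]
    - [-0.7,0.3,0]
  dr:
    - [0,0,0]
    - [0,0,0]
    - [0,0,0]
    - [0,0,0]
    - [0,0,0]
    - [0,0,0]
    - [0,0,0]
    - [0,0,0]
  gripper: [0,0,0,0,0,0,0,0]

```text
time: 12.0
ee_pos: [0.5273, -0.1593, 0.1199]
tcp_rot: [0.0, 0.986, 0.167, 0.004]
force: [-0.0, -0.1, 0.2]
gripper_width: 0.0555
```

```bash
python3 to.py carrier .08
```

```text
carrier 0.08 slide [-4.2   1.74  0.97] dr [ 0.015 -0.059  0.048] pos [ 0.5273 -0.1593  0.1199] w 0.0555 F [-0.  -0.1  0.2] t 12.0
```

Call:
carry_out:
  slide:
    - [-0.8,0.34,0]
    - [-0.8,0.34,0]
    - [-0.8,0.33,0.1]
    - [-0.6,0.25,0.2]
    - [-0.4,0.15,0.2]
    - [-0.1,0.04,0.2]
    - [0,0,0]
    - [0,0,0]
  dr:
    - [0.01,-0.05,0.04]
    - [0,0,0]
    - [0,0,0]
    - [0,0,0]
    - [0,0,0]
    - [0,0,0]
    - [0,0,0]
    - [0,0,0]
  gripper: [0,0,0,0,0,0,0,0]

```text
time: 12.8
ee_pos: [0.4078, -0.2666, 0.0972]
tcp_rot: [0.003, 0.987, 0.162, 0.003]
force: [0.2, -0.3, -0.5]
gripper_width: 0.0556
```

```bash
python3 to.py carrier .07
```

```text
carrier 0.07 slide [-0.49  0.2   0.68] dr [ 0.046 -0.036 -0.035] pos [ 0.4078 -0.2666  0.0972] w 0.0556 F [ 0.2 -0.3 -0.5] t 12.8
```

Call:
carry_out:
  slide:
    - [-0.3,0.12,0.1]
    - [-0.17,0.07,0.2]
    - [0,0,0.2]
    - [0,0,0.1]
    - [0,0,0]
    - [0,0,0]
  dr:
    - [0.04,-0.03,-0.03]
    - [0,0,0]
    - [0,0,0]
    - [0,0,0]
    - [0,0,0]
    - [0,0,0]
  gripper: [0,0,0,0,0,0]

```text
time: 13.4
ee_pos: [0.394, -0.2792, 0.0711]
tcp_rot: [0.0, 0.986, 0.166, 0.001]
force: [-0.4, 0.6, -0.7]
gripper_width: 0.0554
```

```bash
python3 to.py carrier .0448; python3 chk.py pics/c2.png plate_basket .010
```

```text
carrier 0.0448 slide [-0.06  0.01  0.66] dr [ 0.003 -0.013  0.031] pos [ 0.394  -0.2792  0.0711] w 0.0554 F [-0.4  0.6 -0.7] t 13.4
```

View pics/c2.png

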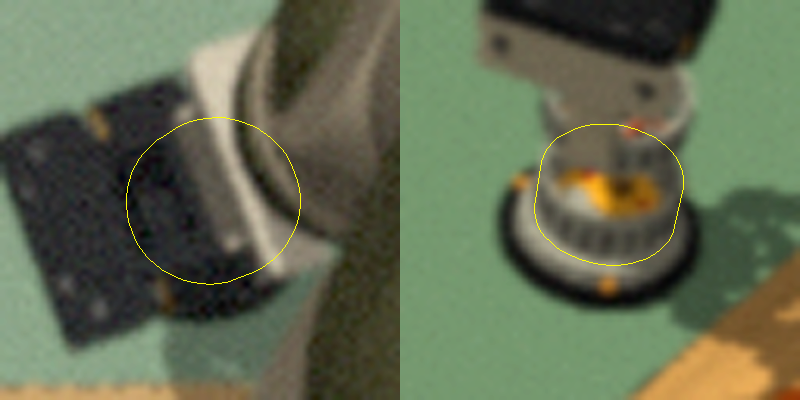

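Plate basket matches its outline, with the wheel basket above it at side-crop (619,120). Lowering.

Call:
carry_out:
  slide:
    - [-0.05,0.01,0.2]
    - [0,0,0.2]
    - [0,0,0.1]
    - [0,0,0]
    - [0,0,0]
  dr:
    - [0,-0.01,0.03]
    - [0,0,0]
    - [0,0,0]
    - [0,0,0]
    - [0,0,0]
  gripper: [0,0,0,0,0]

```text
time: 14.0
ee_pos: [0.3927, -0.2802, 0.0497]
tcp_rot: [0.0, 0.986, 0.164, 0.001]
force: [0.7, 0.4, -0.3]
gripper_width: 0.0555
```

```bash
python3 to.py carrier .0448
```

```text
carrier 0.0448 slide [-0.02  0.    0.12] dr [ 0.008 -0.007  0.002] pos [ 0.3927 -0.2802  0.0497] w 0.0555 F [ 0.7  0.4 -0.3] t 14.0
```

Call:
carry_out:
  slide:
    - [-0.01,0,0.07]
    - [0,0,0.04]
    - [0,0,0.02]
    - [0,0,0.01]
    - [0,0,0]
  dr:
    - [0,0,0]
    - [0,0,0]
    - [0,0,0]
    - [0,0,0]
    - [0,0,0]
  gripper: [0,0,0,0,0]

```text
time: 14.5
ee_pos: [0.3924, -0.2804, 0.0467]
tcp_rot: [0.001, 0.986, 0.164, 0.002]
force: [-0.2, 0.7, 0.0]
gripper_width: 0.0554
```

```bash
python3 to.py carrier .0448
```

```text
carrier 0.0448 slide [-0.01 -0.    0.05] dr [ 0.023 -0.019  0.001] pos [ 0.3924 -0.2804  0.0467] w 0.0554 F [-0.2  0.7  0. ] t 14.5
```

Call:
carry_out:
  slide:
    - [0,0,0.05]
    - [0,0,0.03]
    - [0,0,0.01]
    - [0,0,0]
  dr:
    - [0,0,0]
    - [0,0,0]
    - [0,0,0]
    - [0,0,0]
  gripper: [0,0,0,0]

```text
time: 14.9
ee_pos: [0.3926, -0.2805, 0.0462]
tcp_rot: [0.002, 0.986, 0.164, 0.003]
force: [0.6, -0.3, -0.3]
gripper_width: 0.0558
```

```bash
python3 to.py carrier .0448; python3 to.py carrier .0448
```

```text
carrier 0.0448 slide [-0.01 -0.01  0.03] dr [ 0.039 -0.032 -0.   ] pos [ 0.3926 -0.2805  0.0462] w 0.0558 F [ 0.6 -0.3 -0.3] t 14.9
carrier 0.0448 slide [-0.01 -0.01  0.03] dr [ 0.039 -0.032 -0.   ] pos [ 0.3926 -0.2805  0.0462] w 0.0558 F [ 0.6 -0.3 -0.3] t 14.9
```

Call:
carry_out:
  slide:
    - [0,0,0.1]
    - [0,0,0.05]
    - [0,0,0]
  dr:
    - [0.04,-0.03,0]
    - [0,0,0]
    - [0,0,0]
  gripper: [0,0,0]

```text
time: 15.2
ee_pos: [0.3929, -0.2805, 0.0436]
tcp_rot: [0.001, 0.986, 0.164, 0.001]
force: [0.7, -0.4, -1.2]
gripper_width: 0.0555
```

```bash
python3 to.py carrier .0448; python3 chk.py pics/c3.png plate_basket .010 wheel_basket .032
```

```text
carrier 0.0448 slide [-0.02 -0.01 -0.03] dr [ 0.012 -0.013 -0.   ] pos [ 0.3929 -0.2805  0.0436] w 0.0555 F [ 0.7 -0.4 -1.2] t 15.2
```

View pics/c3.png

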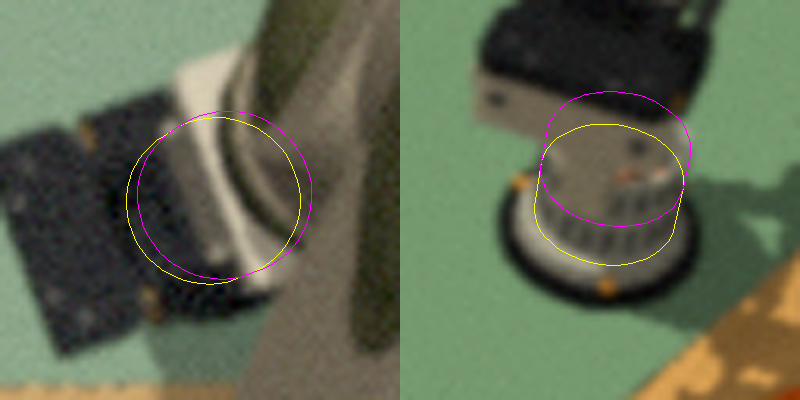

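The wheel basket overlaps its nested outline (side-crop right edge about 688). Releasing.

Call:
carry_out:
  slide:
    - [0,0,0]
    - [0,0,0]
    - [0,0,0]
    - [0,0,0]
    - [0,0,0]
    - [0,0,0]
    - [0,0,0]
  dr:
    - [0,0,0]
    - [0,0,0]
    - [0,0,0]
    - [0,0,0]
    - [0,0,0]
    - [0,0,0]
    - [0,0,0]
  gripper: [1,1,1,1,1,1,1]

```text
time: 16.0
ee_pos: [0.3931, -0.2805, 0.0418]
tcp_rot: [0.0, 0.986, 0.164, 0.001]
force: [0.4, -0.2, -0.4]
gripper_width: 0.0928
```

Call:
carry_out:
  slide:
    - [0,0,-0.3]
    - [0,0,-0.6]
    - [0.2,-0.4,-0.7]
    - [0.4,-0.8,-0.4]
    - [0.47,-0.9,0]
    - [0.47,-0.9,0]
    - [0.47,-0.9,0]
    - [0.47,-0.9,0]
  dr:
    - [0,0,0]
    - [0,0,0]
    - [0,0,0]
    - [0,0,0]
    - [0,0,0]
    - [0,0,0]
    - [0,0,0]
    - [0,0,0]
  gripper: [1,1,1,1,1,1,1,1]

```text
time: 16.8
ee_pos: [0.4264, -0.0659, 0.1307]
tcp_rot: [0.001, 0.988, 0.158, 0.003]
force: [0.2, -0.6, 0.4]
gripper_width: 0.0931
```

```bash
python3 to.py screw .12; python3 chk.py pics/c4.png plate_basket .010 wheel_basket .032
```

```text
screw 0.12 slide [  5.27 -10.28   0.26] dr [ 0.025 -0.044 -0.096] pos [ 0.4264 -0.0659  0.1307] w 0.0931 F [ 0.2 -0.6  0.4] t 16.8
```

View pics/c4.png

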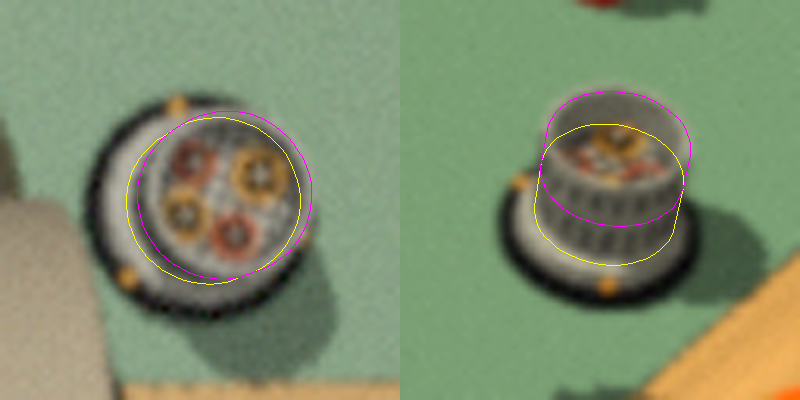

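The wheel basket is fully nested in both views, centred at top-crop (222,193) and side-crop (616,140). Now the screw basket.

Call:
carry_out:
  slide:
    - [0.52,-0.9,0]
    - [0.47,-0.9,0]
    - [0.47,-0.9,0]
    - [0.47,-0.9,0]
    - [0.47,-0.9,0]
    - [0.47,-0.9,0]
    - [0.47,-0.9,0]
    - [0.47,-0.9,0]
  dr:
    - [0.02,-0.04,-0.09]
    - [0,0,0]
    - [0,0,0]
    - [0,0,0]
    - [0,0,0]
    - [0,0,0]
    - [0,0,0]
    - [0,0,0]
  gripper: [1,1,1,1,1,1,1,1]

```text
time: 17.7
ee_pos: [0.4802, 0.2612, 0.137]
tcp_rot: [0.001, 0.987, 0.161, 0.002]
force: [1.2, 0.1, 0.4]
gripper_width: 0.0933
```

```bash
python3 to.py screw .08
```

```text
screw 0.08 slide [ 1.47 -2.92  1.43] dr [ 0.012 -0.028 -0.042] pos [0.4802 0.2612 0.137 ] w 0.0933 F [1.2 0.1 0.4] t 17.7
```

Call:
carry_out:
  slide:
    - [0.47,-0.9,0.1]
    - [0.4,-0.8,0.3]
    - [0.25,-0.5,0.4]
    - [0.1,-0.2,0.3]
    - [0,0,0.1]
    - [0,0,0]
    - [0,0,0]
  dr:
    - [0.01,-0.02,-0.04]
    - [0,0,0]
    - [0,0,0]
    - [0,0,0]
    - [0,0,0]
    - [0,0,0]
    - [0,0,0]
  gripper: [1,1,1,1,1,1,1]

```text
time: 18.4
ee_pos: [0.4984, 0.3716, 0.0918]
tcp_rot: [-0.001, 0.986, 0.165, 0.002]
force: [-0.9, -0.2, 0.9]
gripper_width: 0.0927
```

```bash
python3 to.py screw .0125
```

```text
screw 0.0125 slide [ 0.16 -0.44  1.98] dr [-0.009 -0.029  0.007] pos [0.4984 0.3716 0.0918] w 0.0927 F [-0.9 -0.2  0.9] t 18.4
```

Call:
carry_out:
  slide:
    - [0.14,-0.4,0.3]
    - [0,0,0.5]
    - [0,0,0.5]
    - [0,0,0.2]
    - [0,0,0]
    - [0,0,0]
  dr:
    - [0,-0.02,0]
    - [0,0,0]
    - [0,0,0]
    - [0,0,0]
    - [0,0,0]
    - [0,0,0]
  gripper: [1,1,1,1,1,1]

```text
time: 19.0
ee_pos: [0.501, 0.3898, 0.0315]
tcp_rot: [-0.002, 0.987, 0.162, 0.002]
force: [-0.2, 0.1, 0.1]
gripper_width: 0.093
```

```bash
python3 to.py screw .0125
```

```text
screw 0.0125 slide [-0.04 -0.03  0.48] dr [-0.023 -0.033 -0.03 ] pos [0.501  0.3898 0.0315] w 0.093 F [-0.2  0.1  0.1] t 19.0
```

Call:
carry_out:
  slide:
    - [-0.04,-0.03,0.25]
    - [0,0,0.14]
    - [0,0,0.05]
    - [0,0,0]
    - [0,0,0]
  dr:
    - [-0.02,-0.03,-0.03]
    - [0,0,0]
    - [0,0,0]
    - [0,0,0]
    - [0,0,0]
  gripper: [1,1,1,1,1]

```text
time: 19.5
ee_pos: [0.4998, 0.3914, 0.0144]
tcp_rot: [-0.001, 0.986, 0.164, 0.001]
force: [0.4, 0.2, -0.3]
gripper_width: 0.0933
```

```bash
python3 to.py screw .0125
```

```text
screw 0.0125 slide [-0.03  0.02  0.05] dr [-0.009 -0.018  0.002] pos [0.4998 0.3914 0.0144] w 0.0933 F [ 0.4  0.2 -0.3] t 19.5
```

Call:
carry_out:
  slide:
    - [-0.02,0.02,0.04]
    - [0,0,0]
    - [0,0,0]
    - [0,0,0]
    - [0,0,0]
    - [0,0,0]
    - [0,0,0]
  dr:
    - [0,-0.02,0]
    - [0,0,0]
    - [0,0,0]
    - [0,0,0]
    - [0,0,0]
    - [0,0,0]
    - [0,0,0]
  gripper: [1,0,0,0,0,0,0]

```text
time: 20.2
ee_pos: [0.4997, 0.3904, 0.0135]
tcp_rot: [-0.001, 0.986, 0.164, 0.0]
force: [0.6, -0.3, -0.8]
gripper_width: 0.0552
```

Call:
carry_out:
  slide:
    - [0,0,-0.3]
    - [0,0,-0.5]
    - [0,0,-0.7]
    - [-0.2,0.3,-0.7]
    - [-0.3,0.6,-0.5]
    - [-0.39,0.75,0]
    - [-0.39,0.75,0]
    - [-0.39,0.75,0]
  dr:
    - [0,0,0]
    - [0,0,0]
    - [0,0,0]
    - [0,0,0]
    - [0,0,0]
    - [0,0,0]
    - [0,0,0]
    - [0,0,0]
  gripper: [0,0,0,0,0,0,0,0]

```text
time: 21.0
ee_pos: [0.4773, 0.2512, 0.1306]
tcp_rot: [-0.003, 0.986, 0.168, 0.003]
force: [0.7, 0.2, -0.2]
gripper_width: 0.0557
```

```bash
python3 to.py carrier .11
```

```text
carrier 0.11 slide [-6.41 11.84  0.42] dr [-0.035 -0.045  0.054] pos [0.4773 0.2512 0.1306] w 0.0557 F [ 0.7  0.2 -0.2] t 21.0
```

Call:
carry_out:
  slide:
    - [-0.4,0.8,0]
    - [-0.4,0.8,0]
    - [-0.4,0.8,0]
    - [-0.42,0.8,0]
    - [-0.43,0.8,0]
    - [-0.43,0.8,0]
    - [-0.43,0.8,0]
    - [-0.43,0.8,0]
  dr:
    - [-0.03,-0.04,0.05]
    - [0,0,0]
    - [0,0,0]
    - [0,0,0]
    - [0,0,0]
    - [0,0,0]
    - [0,0,0]
    - [0,0,0]
  gripper: [0,0,0,0,0,0,0,0]

```text
time: 21.8
ee_pos: [0.433, -0.0447, 0.1368]
tcp_rot: [-0.001, 0.986, 0.165, 0.005]
force: [0.8, -0.3, -0.3]
gripper_width: 0.0554
```

```bash
python3 to.py carrier .11
```

```text
carrier 0.11 slide [-2.9   5.24  0.64] dr [ 0.003 -0.071  0.015] pos [ 0.433  -0.0447  0.1368] w 0.0554 F [ 0.8 -0.3 -0.3] t 21.8
```

Call:
carry_out:
  slide:
    - [-0.45,0.8,0]
    - [-0.45,0.8,0]
    - [-0.44,0.8,0]
    - [-0.44,0.8,0.1]
    - [-0.33,0.6,0.2]
    - [-0.2,0.36,0.2]
    - [-0.1,0.18,0.1]
    - [0,0,0]
  dr:
    - [0,-0.06,0.01]
    - [0,0,0]
    - [0,0,0]
    - [0,0,0]
    - [0,0,0]
    - [0,0,0]
    - [0,0,0]
    - [0,0,0]
  gripper: [0,0,0,0,0,0,0,0]

```text
time: 22.6
ee_pos: [0.3957, -0.2545, 0.1186]
tcp_rot: [0.003, 0.987, 0.16, 0.004]
force: [-0.5, 0.3, -0.3]
gripper_width: 0.0555
```

```bash
python3 to.py carrier .085
```

```text
carrier 0.085 slide [-0.3   0.58  0.84] dr [ 0.059 -0.055 -0.061] pos [ 0.3957 -0.2545  0.1186] w 0.0555 F [-0.5  0.3 -0.3] t 22.6
```

Call:
carry_out:
  slide:
    - [-0.26,0.5,0.2]
    - [-0.04,0.08,0.3]
    - [0,0,0.2]
    - [0,0,0.1]
    - [0,0,0]
    - [0,0,0]
  dr:
    - [0.05,-0.05,-0.06]
    - [0,0,0]
    - [0,0,0]
    - [0,0,0]
    - [0,0,0]
    - [0,0,0]
  gripper: [0,0,0,0,0,0]

```text
time: 23.2
ee_pos: [0.3939, -0.2749, 0.0867]
tcp_rot: [-0.0, 0.986, 0.168, 0.001]
force: [1.0, -0.4, 0.1]
gripper_width: 0.0557
```

```bash
python3 to.py carrier .0615
```

```text
carrier 0.0615 slide [-0.09  0.12  0.63] dr [-0.002 -0.016  0.051] pos [ 0.3939 -0.2749  0.0867] w 0.0557 F [ 1.  -0.4  0.1] t 23.2
```

Call:
carry_out:
  slide:
    - [-0.07,0.12,0.1]
    - [0,0,0.15]
    - [0,0,0.1]
    - [0,0,0]
    - [0,0,0]
  dr:
    - [0,-0.01,0.05]
    - [0,0,0]
    - [0,0,0]
    - [0,0,0]
    - [0,0,0]
  gripper: [0,0,0,0,0]

```text
time: 23.7
ee_pos: [0.3933, -0.2801, 0.072]
tcp_rot: [0.0, 0.986, 0.164, 0.001]
force: [-0.0, 0.6, -0.5]
gripper_width: 0.0557
```

```bash
python3 to.py carrier .0615; python3 chk.py pics/c5.png plate_basket .010 wheel_basket .032
```

```text
carrier 0.0615 slide [-0.04 -0.    0.26] dr [ 0.002 -0.01   0.005] pos [ 0.3933 -0.2801  0.072 ] w 0.0557 F [-0.   0.6 -0.5] t 23.7
```

View pics/c5.png

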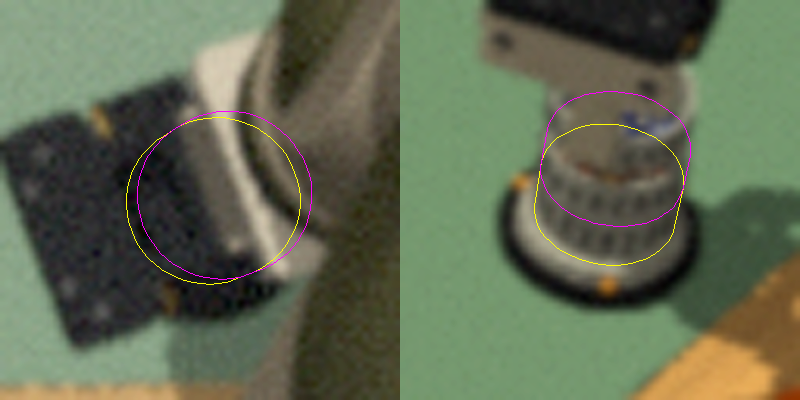

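The lower stack is unmoved, and the screw basket is above it at side-crop (622,110), aligned. Lowering.

Call:
carry_out:
  slide:
    - [-0.02,0,0.12]
    - [0,0,0.08]
    - [0,0,0.04]
    - [0,0,0]
    - [0,0,0]
  dr:
    - [0,-0.01,0]
    - [0,0,0]
    - [0,0,0]
    - [0,0,0]
    - [0,0,0]
  gripper: [0,0,0,0,0]

```text
time: 24.3
ee_pos: [0.3929, -0.2806, 0.064]
tcp_rot: [0.001, 0.986, 0.164, 0.001]
force: [0.9, 0.3, -1.3]
gripper_width: 0.0557
```

```bash
python3 to.py carrier .0615
```

```text
carrier 0.0615 slide [-0.02 -0.01  0.06] dr [ 0.016 -0.011  0.004] pos [ 0.3929 -0.2806  0.064 ] w 0.0557 F [ 0.9  0.3 -1.3] t 24.3
```

Call:
carry_out:
  slide:
    - [0,0,0.07]
    - [0,0,0.05]
    - [0,0,0]
  dr:
    - [0.01,-0.01,0]
    - [0,0,0]
    - [0,0,0]
  gripper: [0,0,0]

```text
time: 24.6
ee_pos: [0.3933, -0.2806, 0.0626]
tcp_rot: [0.001, 0.986, 0.164, 0.001]
force: [-0.1, 1.0, -0.7]
gripper_width: 0.0559
```

```bash
python3 to.py carrier .0615
```

```text
carrier 0.0615 slide [-0.03 -0.01  0.03] dr [ 0.022 -0.015  0.004] pos [ 0.3933 -0.2806  0.0626] w 0.0559 F [-0.1  1.  -0.7] t 24.6
```

Call:
carry_out:
  slide:
    - [-0.01,0,0.08]
    - [0,0,0.03]
    - [0,0,0]
  dr:
    - [0.02,-0.01,0]
    - [0,0,0]
    - [0,0,0]
  gripper: [0,0,0]

```text
time: 24.9
ee_pos: [0.3935, -0.2805, 0.0612]
tcp_rot: [0.001, 0.986, 0.165, 0.002]
force: [-0.1, 0.4, 0.4]
gripper_width: 0.0556
```

```bash
python3 to.py carrier .0615
```

```text
carrier 0.0615 slide [-0.03 -0.01 -0.01] dr [ 0.016 -0.02   0.008] pos [ 0.3935 -0.2805  0.0612] w 0.0556 F [-0.1  0.4  0.4] t 24.9
```

Call:
carry_out:
  slide:
    - [0,0,0]
    - [0,0,0]
    - [0,0,0]
    - [0,0,0]
    - [0,0,0]
    - [0,0,0]
    - [0,0,0]
  dr:
    - [0,0,0]
    - [0,0,0]
    - [0,0,0]
    - [0,0,0]
    - [0,0,0]
    - [0,0,0]
    - [0,0,0]
  gripper: [1,1,1,1,1,1,1]

```text
time: 25.6
ee_pos: [0.3934, -0.2804, 0.0598]
tcp_rot: [0.0, 0.986, 0.165, 0.001]
force: [-0.1, 0.6, -0.4]
gripper_width: 0.0931
```

Call:
carry_out:
  slide:
    - [0,0,-0.3]
    - [0,0,-0.6]
    - [0.3,-0.3,-0.7]
    - [0.6,-0.7,-0.4]
    - [0.66,-0.75,0]
    - [0.66,-0.75,0]
    - [0.66,-0.75,0]
    - [0.66,-0.75,0]
  dr:
    - [0,0,0]
    - [0,0,0]
    - [0,0,0]
    - [0,0,0]
    - [0,0,0]
    - [0,0,0]
    - [0,0,0]
    - [0,0,0]
  gripper: [1,1,1,1,1,1,1,1]

```text
time: 26.4
ee_pos: [0.4769, -0.0826, 0.1494]
tcp_rot: [0.001, 0.987, 0.158, 0.003]
force: [0.6, -0.3, -0.8]
gripper_width: 0.0926
```

```bash
python3 to.py lid .12; python3 chk.py pics/c6.png plate_basket .010 wheel_basket .032 screw_basket .050
```

```text
lid 0.12 slide [ 5.6  -6.62  0.74] dr [ 0.026 -0.04  -0.089] pos [ 0.4769 -0.0826  0.1494] w 0.0926 F [ 0.6 -0.3 -0.8] t 26.4
```

View pics/c6.png

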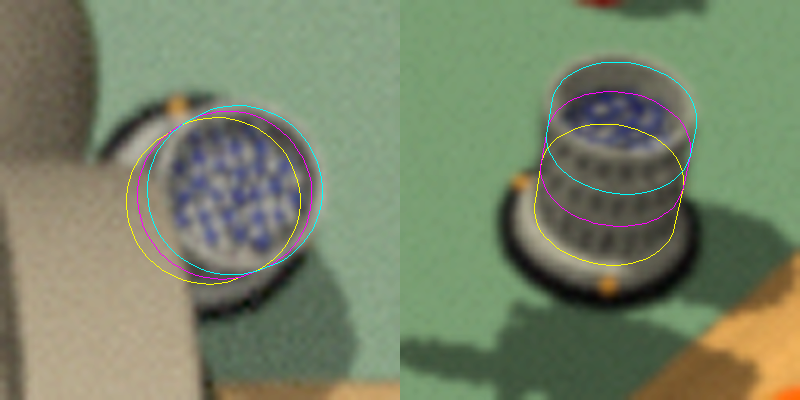

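Screw basket looks seated, though its far rim is about 5 crop px above the outline (57 vs 62). I check that numerically before closing the stack.

```bash
cat > rim.py <<'E'
from h import *
import sys
name=sys.argv[1]; z0=float(sys.argv[2])
im=np.mean([optics.snapshot("side").astype(float) for _ in range(4)],0).astype(np.uint8); cv2.imwrite(f"pics/raw_{name}.png",im)
a=cv2.cvtColor(im,cv2.COLOR_BGR2LAB)[...,1].astype(float)
a=cv2.GaussianBlur(a,(0,0),.6)
hl=hull("side",name,(.3925,-.2805),z0)[:,0]
for th in np.radians([-170,-150,-130,-110,-90,-70,-50,-30,-10]):
    c=hl.mean(0); d=np.array([np.cos(th),np.sin(th)])
    r=np.arange(6,20,.05); P=c+np.outer(r,d)
    v=cv2.remap(a.astype(np.float32),P[None,:,0].astype(np.float32),P[None,:,1].astype(np.float32),cv2.INTER_LINEAR)[0]
    mid=(v[:40].max()+np.median(v[-60:]))/2; obs=r[np.where(v>mid)[0].max()]
    mod=max(rr for rr in r if cv2.pointPolygonTest(hl.reshape(-1,1,2),tuple((c+rr*d).tolist()),False)>=0)
    print(round(np.degrees(th)),"obs-model px",round(obs-mod,2))
p=proj("side",[[.3925,-.2805,z0],[.3925,-.2805,z0+.01],[.4025,-.2805,z0],[.3925,-.2705,z0]]);print("px per 10mm up,x,y",(p[1:]-p[0]).round(2).tolist())
E
python3 rim.py screw_basket .050; python3 to.py lid .12
```

```text
-170 obs-model px 0.4
-150 obs-model px 0.4
-130 obs-model px 0.85
-110 obs-model px 0.9
-90 obs-model px 9.5
-70 obs-model px 0.7
-50 obs-model px 0.85
-30 obs-model px 0.2
-10 obs-model px -0.85
px per 10mm up,x,y [[0.55, -2.91], [-3.21, -2.06], [-2.56, 2.09]]
lid 0.12 slide [ 5.64 -6.68  0.72] dr [ 0.025 -0.03  -0.093] pos [ 0.4759 -0.0851  0.1486] w 0.093 F [ 0.1 -0.5 -0.1] t 26.7
```

Call:
carry_out:
  slide:
    - [0.7,-0.83,0]
    - [0.7,-0.83,0]
    - [0.7,-0.83,0]
    - [0.7,-0.83,0]
    - [0.65,-0.8,0.1]
    - [0.6,-0.75,0.2]
    - [0.4,-0.45,0.2]
    - [0,0,0]
  dr:
    - [0.02,-0.03,-0.09]
    - [0,0,0]
    - [0,0,0]
    - [0,0,0]
    - [0,0,0]
    - [0,0,0]
    - [0,0,0]
    - [0,0,0]
  gripper: [1,1,1,1,1,1,1,1]

```text
time: 27.5
ee_pos: [0.5821, 0.1644, 0.1288]
tcp_rot: [0.002, 0.989, 0.149, -0.001]
force: [-0.3, 0.8, 0.3]
gripper_width: 0.0929
```

```bash
python3 to.py lid .06
python3 - <<'E'
from h import *
t=[]
for n in("top","side"):
    im=np.mean([optics.snapshot(n).astype(float) for _ in range(4)],0).astype(np.uint8)
    u,v=proj(n,[.392,-.2805,.05])[0].astype(int); k=20
    c=cv2.convertScaleAbs(cv2.resize(im[v-k:v+k,u-k:u+k],(400,400),interpolation=cv2.INTER_CUBIC),alpha=1.5)
    for xy,z,col in(((.3925,-.2805),.050,(255,255,0)),((.3945,-.2805),.050,(0,255,255)),((.3925,-.2805),.0525,(255,0,255))):
        P=np.c_[xy[0]+.028*np.cos(A),xy[1]+.028*np.sin(A),np.full(60,z+.022)]
        cv2.polylines(c,[np.round((proj(n,P)-[u-k,v-k]+.5)*10-.5).astype(np.int32)],True,col,1)
    t.append(c)
cv2.imwrite("pics/c7.png",np.hstack(t))
E
```

```text
lid 0.06 slide [ 1.16 -1.6   1.71] dr [ 0.026  0.014 -0.215] pos [0.5821 0.1644 0.1288] w 0.0929 F [-0.3  0.8  0.3] t 27.5
```

View pics/c7.png

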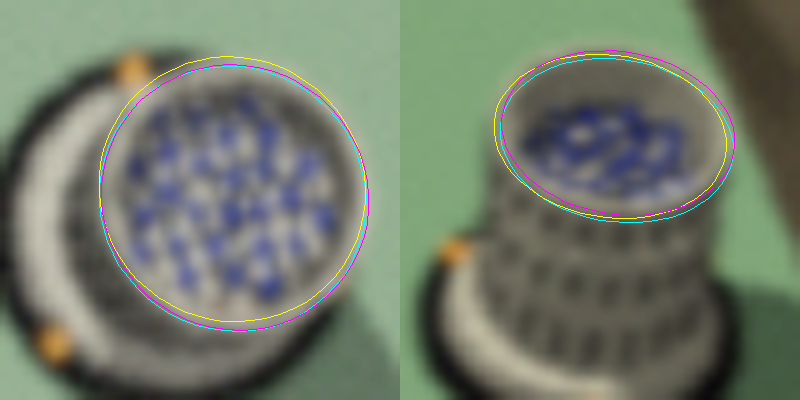

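Viewed at 10x, the screw basket rim fits z = nested (0.050) with x ≈ 0.3945 in both views. It is fully home and level, about 1–2 mm off, within the play. On to the lid.

Call:
carry_out:
  slide:
    - [0.5,-0.7,0.2]
    - [0.35,-0.5,0.3]
    - [0.15,-0.2,0.4]
    - [0,0,0.3]
    - [0,0,0]
    - [0,0,0]
  dr:
    - [0.02,0.01,-0.2]
    - [0,0,0]
    - [0,0,0]
    - [0,0,0]
    - [0,0,0]
    - [0,0,0]
  gripper: [1,1,1,1,1,1]

```text
time: 28.5
ee_pos: [0.6024, 0.2245, 0.0784]
tcp_rot: [0.002, 0.987, 0.159, -0.001]
force: [-0.4, 0.3, 0.6]
gripper_width: 0.0932
```

```bash
python3 to.py lid .0135
```

```text
lid 0.0135 slide [ 0.23 -0.31  1.62] dr [ 0.029  0.015 -0.075] pos [0.6024 0.2245 0.0784] w 0.0932 F [-0.4  0.3  0.6] t 28.5
```

Call:
carry_out:
  slide:
    - [0.2,-0.28,0.2]
    - [0.02,-0.02,0.4]
    - [0,0,0.4]
    - [0,0,0.1]
    - [0,0,0]
    - [0,0,0]
  dr:
    - [0.03,0.01,-0.07]
    - [0,0,0]
    - [0,0,0]
    - [0,0,0]
    - [0,0,0]
    - [0,0,0]
  gripper: [1,1,1,1,1,1]

```text
time: 29.1
ee_pos: [0.6072, 0.2372, 0.0304]
tcp_rot: [0.0, 0.987, 0.163, -0.001]
force: [-0.7, 0.4, -0.6]
gripper_width: 0.0929
```

```bash
python3 to.py lid .0135
```

```text
lid 0.0135 slide [ 0.02 -0.04  0.42] dr [ 0.003  0.012 -0.018] pos [0.6072 0.2372 0.0304] w 0.0929 F [-0.7  0.4 -0.6] t 29.1
```

Call:
carry_out:
  slide:
    - [0.02,-0.04,0.2]
    - [0,0,0.13]
    - [0,0,0.05]
    - [0,0,0]
    - [0,0,0]
  dr:
    - [0,0.01,-0.02]
    - [0,0,0]
    - [0,0,0]
    - [0,0,0]
    - [0,0,0]
  gripper: [1,1,1,1,1]

```text
time: 29.6
ee_pos: [0.6081, 0.2391, 0.0149]
tcp_rot: [0.0, 0.986, 0.164, 0.001]
force: [0.7, -0.2, -0.0]
gripper_width: 0.093
```

```bash
python3 to.py lid .0135
```

```text
lid 0.0135 slide [-0.02 -0.01  0.04] dr [ 0.003 -0.012  0.001] pos [0.6081 0.2391 0.0149] w 0.093 F [ 0.7 -0.2 -0. ] t 29.6
```

Call:
carry_out:
  slide:
    - [-0.02,0,0]
    - [0,0,0]
    - [0,0,0]
    - [0,0,0]
    - [0,0,0]
    - [0,0,0]
    - [0,0,0]
    - [0,0,0]
  dr:
    - [0,-0.01,0]
    - [0,0,0]
    - [0,0,0]
    - [0,0,0]
    - [0,0,0]
    - [0,0,0]
    - [0,0,0]
    - [0,0,0]
  gripper: [0,0,0,0,0,0,0,0]

```text
time: 30.4
ee_pos: [0.6077, 0.2389, 0.0157]
tcp_rot: [0.0, 0.986, 0.164, 0.001]
force: [0.5, -0.2, 0.1]
gripper_width: 0.0338
```

```bash
python3 to.py lid .0135
```

```text
lid 0.0135 slide [-0.01 -0.01  0.06] dr [ 0.002 -0.009  0.   ] pos [0.6077 0.2389 0.0157] w 0.0338 F [ 0.5 -0.2  0.1] t 30.4
```

Call:
carry_out:
  slide:
    - [0,0,0]
    - [0,0,0]
    - [0,0,0]
    - [0,0,0]
    - [0,0,0]
  dr:
    - [0,0,0]
    - [0,0,0]
    - [0,0,0]
    - [0,0,0]
    - [0,0,0]
  gripper: [0,0,0,0,0]

```text
time: 30.9
ee_pos: [0.6077, 0.2389, 0.0157]
tcp_rot: [0.0, 0.986, 0.164, 0.001]
force: [-0.1, 0.3, -0.1]
gripper_width: 0.0144
```

```bash
python3 to.py lid .0135
```

```text
lid 0.0135 slide [-0.01 -0.01  0.06] dr [ 0.002 -0.009 -0.   ] pos [0.6077 0.2389 0.0157] w 0.0144 F [-0.1  0.3 -0.1] t 30.9
```

Call:
carry_out:
  slide:
    - [0,0,-0.3]
    - [0,0,-0.5]
    - [0,0,-0.7]
    - [-0.2,0.3,-0.7]
    - [-0.4,0.5,-0.5]
    - [-0.6,0.68,0]
    - [-0.6,0.68,0]
    - [-0.6,0.68,0]
  dr:
    - [0,0,0]
    - [0,0,0]
    - [0,0,0]
    - [0,0,0]
    - [0,0,0]
    - [0,0,0]
    - [0,0,0]
    - [0,0,0]
  gripper: [0,0,0,0,0,0,0,0]

```text
time: 31.7
ee_pos: [0.5542, 0.1026, 0.1331]
tcp_rot: [-0.001, 0.986, 0.168, 0.004]
force: [0.3, -0.1, -2.2]
gripper_width: 0.0142
```

```bash
sed -i 's/"carrier":(.392,-.2805)/"carrier":(.392,-.2805),"stack":(.394,-.2805)/' to.py; python3 to.py stack .12
```

```text
stack 0.12 slide [-6.96  7.71  0.26] dr [-0.01  -0.054  0.061] pos [0.5542 0.1026 0.1331] w 0.0142 F [ 0.3 -0.1 -2.2] t 31.7
```

Call:
carry_out:
  slide:
    - [-0.75,0.83,0]
    - [-0.75,0.83,0]
    - [-0.75,0.83,0]
    - [-0.75,0.83,0]
    - [-0.75,0.83,0]
    - [-0.75,0.83,0]
    - [-0.6,0.68,0]
    - [-0.4,0.45,0]
  dr:
    - [-0.01,-0.05,0.06]
    - [0,0,0]
    - [0,0,0]
    - [0,0,0]
    - [0,0,0]
    - [0,0,0]
    - [0,0,0]
    - [0,0,0]
  gripper: [0,0,0,0,0,0,0,0]

```text
time: 32.5
ee_pos: [0.4202, -0.2128, 0.1396]
tcp_rot: [0.002, 0.986, 0.164, 0.005]
force: [0.4, 0.7, -0.7]
gripper_width: 0.0143
```

```bash
python3 to.py stack .10
```

```text
stack 0.1 slide [-1.17  1.39  0.99] dr [ 0.035 -0.06  -0.005] pos [ 0.4202 -0.2128  0.1396] w 0.0143 F [ 0.4  0.7 -0.7] t 32.5
```

Call:
carry_out:
  slide:
    - [-0.45,0.55,0.1]
    - [-0.35,0.4,0.1]
    - [-0.15,0.2,0.2]
    - [-0.1,0.1,0.2]
    - [0,0,0]
    - [0,0,0]
  dr:
    - [0.03,-0.06,0]
    - [0,0,0]
    - [0,0,0]
    - [0,0,0]
    - [0,0,0]
    - [0,0,0]
  gripper: [0,0,0,0,0,0]

```text
time: 33.1
ee_pos: [0.3945, -0.2792, 0.1176]
tcp_rot: [0.002, 0.987, 0.161, 0.001]
force: [1.0, 0.0, -0.8]
gripper_width: 0.0142
```

```bash
python3 to.py stack .0797
```

```text
stack 0.0797 slide [-0.02  0.02  0.95] dr [ 0.03  -0.015 -0.05 ] pos [ 0.3945 -0.2792  0.1176] w 0.0142 F [ 1.   0.  -0.8] t 33.1
```

Call:
carry_out:
  slide:
    - [-0.02,0.02,0.25]
    - [0,0,0.2]
    - [0,0,0.1]
    - [0,0,0]
    - [0,0,0]
  dr:
    - [0.03,-0.01,-0.05]
    - [0,0,0]
    - [0,0,0]
    - [0,0,0]
    - [0,0,0]
  gripper: [0,0,0,0,0]

```text
time: 33.6
ee_pos: [0.3956, -0.2772, 0.0934]
tcp_rot: [-0.001, 0.986, 0.167, 0.0]
force: [-0.7, 0.3, 0.7]
gripper_width: 0.014
```

```bash
python3 to.py stack .0797; python3 chk.py pics/c8.png screw_basket .050
```

```text
stack 0.0797 slide [-0.07  0.06  0.34] dr [-0.011 -0.006  0.044] pos [ 0.3956 -0.2772  0.0934] w 0.014 F [-0.7  0.3  0.7] t 33.6
```

View pics/c8.png

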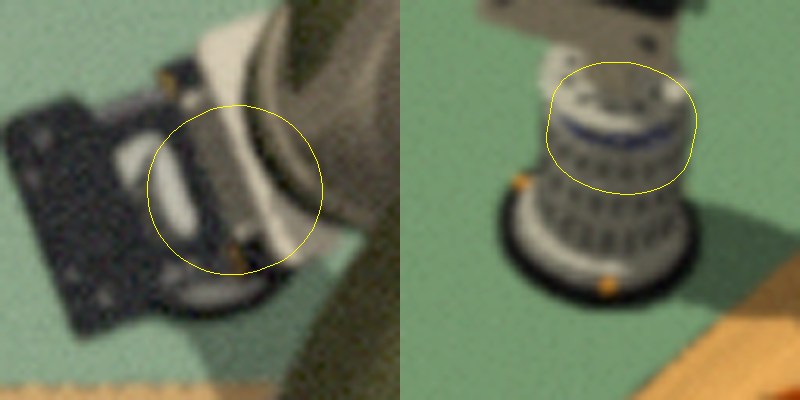

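The lid is level above the stack at side-crop (612,90), a few mm to the left, which matches the measured offset. I correct that and lower.

Call:
carry_out:
  slide:
    - [-0.06,0.06,0.05]
    - [0,0,0.08]
    - [0,0,0.05]
    - [0,0,0]
    - [0,0,0]
  dr:
    - [-0.01,0,0.04]
    - [0,0,0]
    - [0,0,0]
    - [0,0,0]
    - [0,0,0]
  gripper: [0,0,0,0,0]

```text
time: 34.2
ee_pos: [0.3942, -0.2811, 0.0864]
tcp_rot: [0.0, 0.987, 0.164, 0.001]
force: [-0.6, 0.3, -0.2]
gripper_width: 0.014
```

```bash
python3 to.py stack .0797
```

```text
stack 0.0797 slide [ 0.   -0.02  0.17] dr [ 0.009 -0.013 -0.006] pos [ 0.3942 -0.2811  0.0864] w 0.014 F [-0.6  0.3 -0.2] t 34.2
```

Call:
carry_out:
  slide:
    - [0,-0.01,0.08]
    - [0,0,0.07]
    - [0,0,0.04]
    - [0,0,0.02]
    - [0,0,0]
  dr:
    - [0.01,-0.01,0]
    - [0,0,0]
    - [0,0,0]
    - [0,0,0]
    - [0,0,0]
  gripper: [0,0,0,0,0]

```text
time: 34.7
ee_pos: [0.3944, -0.2807, 0.0818]
tcp_rot: [0.001, 0.986, 0.164, 0.001]
force: [-0.5, -0.6, -0.0]
gripper_width: 0.0146
```

```bash
python3 to.py stack .0797
```

```text
stack 0.0797 slide [-0.01 -0.01  0.05] dr [ 0.017 -0.017 -0.005] pos [ 0.3944 -0.2807  0.0818] w 0.0146 F [-0.5 -0.6 -0. ] t 34.7
```

Call:
carry_out:
  slide:
    - [0,0,0.08]
    - [0,0,0.05]
    - [0,0,0]
  dr:
    - [0.02,-0.02,0]
    - [0,0,0]
    - [0,0,0]
  gripper: [0,0,0]

```text
time: 35.0
ee_pos: [0.395, -0.2808, 0.0803]
tcp_rot: [0.001, 0.986, 0.164, 0.001]
force: [-0.4, -0.3, -0.4]
gripper_width: 0.014
```

```bash
python3 to.py stack .0797
```

```text
stack 0.0797 slide [-0.02 -0.01  0.01] dr [ 0.015 -0.011 -0.004] pos [ 0.395  -0.2808  0.0803] w 0.014 F [-0.4 -0.3 -0.4] t 35.0
```

Call:
carry_out:
  slide:
    - [-0.02,0,0.05]
    - [0,0,0.03]
    - [0,0,0]
    - [0,0,0]
    - [0,0,0]
    - [0,0,0]
    - [0,0,0]
    - [0,0,0]
  dr:
    - [0.01,-0.01,0]
    - [0,0,0]
    - [0,0,0]
    - [0,0,0]
    - [0,0,0]
    - [0,0,0]
    - [0,0,0]
    - [0,0,0]
  gripper: [0,0,0,0.5,0.5,0.5,0.5,0.5]

```text
time: 35.8
ee_pos: [0.3955, -0.2807, 0.0794]
tcp_rot: [0.001, 0.986, 0.164, 0.001]
force: [-0.3, -0.2, -0.3]
gripper_width: 0.0454
```

Call:
carry_out:
  slide:
    - [0,0,-0.2]
    - [0,0,-0.4]
    - [0,0,-0.6]
    - [0.3,-0.3,-0.6]
    - [0.6,-0.7,-0.3]
    - [0.66,-0.75,0]
    - [0.66,-0.75,0]
    - [0.6,-0.7,0]
  dr:
    - [0,0,0]
    - [0,0,0]
    - [0,0,0]
    - [0,0,0]
    - [0,0,0]
    - [0,0,0]
    - [0,0,0]
    - [0,0,0]
  gripper: [0.5,0.5,0.5,0.5,0.5,0.5,0.5,0.5]

```text
time: 36.6
ee_pos: [0.4612, -0.1235, 0.1702]
tcp_rot: [0.002, 0.987, 0.158, 0.002]
force: [0.9, -0.0, -0.9]
gripper_width: 0.0464
```

Call:
carry_out:
  slide:
    - [0.66,-0.75,0]
    - [0.66,-0.75,0]
    - [0.66,-0.75,0]
    - [0.4,-0.5,0]
    - [0,0,0]
    - [0,0,0]
  dr:
    - [0,0,0]
    - [0,0,0]
    - [0,0,0]
    - [0,0,0]
    - [0,0,0]
    - [0,0,0]
  gripper: [0.5,0.5,0.5,0.5,0.5,0.5]

```text
time: 37.2
ee_pos: [0.5204, 0.0224, 0.1737]
tcp_rot: [0.001, 0.987, 0.162, 0.004]
force: [0.3, -1.0, 0.5]
gripper_width: 0.0466
```

Run:
```python
from h import *
t=[]
for n in("top","side"):
    im=np.mean([optics.snapshot(n).astype(float) for _ in range(4)],0).astype(np.uint8)
    u,v=proj(n,[.392,-.2805,.05])[0].astype(int); k=20
    c=cv2.convertScaleAbs(cv2.resize(im[v-k:v+k,u-k:u+k],(400,400),interpolation=cv2.INTER_CUBIC),alpha=1.4)
    for xy,z,col in(((.394,-.2805),.072,(0,255,255)),((.394,-.2805),.0745,(255,0,255))):  # lid disc underside/top if home
        P=np.c_[xy[0]+.028*np.cos(A),xy[1]+.028*np.sin(A),np.full(60,z+.003)]
        cv2.polylines(c,[np.round((proj(n,P)-[u-k,v-k]+.5)*10-.5).astype(np.int32)],True,col,1)
    t.append(c)
cv2.imwrite("pics/c9.png",np.hstack(t))
```

```text
(no output)
```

View pics/c9.png

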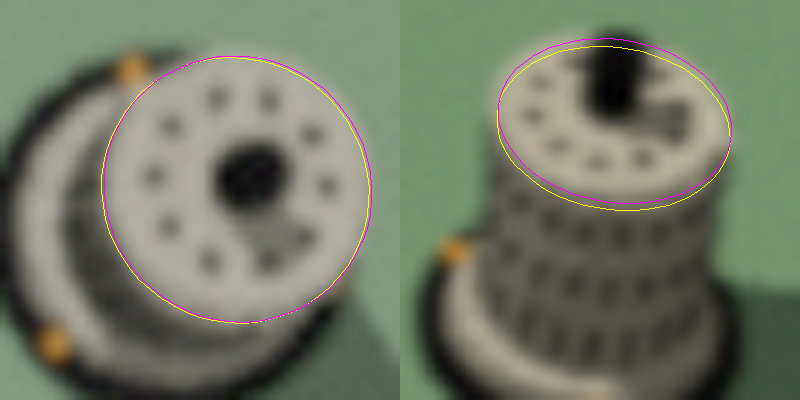

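The lid is flush and level on the rim, with no gap in either view. Its disc outline is centred at top-crop (237,190) and its knob is upright. Handing in.

```bash
python3 -c "
from cell import ctrl
print(ctrl.sign_off(), ctrl.get_state()['time'])"
```

```text
the job is handed in; nothing more can be done
the job is handed in; nothing more can be done
```

I stacked the main-plate basket, the wheel basket, the screw basket and the lid in the black carrier, in that order. I released each one before fetching the next, and handed the job in at about 37.5 s of the 115 s allowed.

- **Nesting:** pictures after each release matched the predicted nested outlines. The gripper height at each release also agreed with the nested height to within about 3 mm, reading 1 to 3 mm low on the wheel basket, where I pressed on.
- **Screw basket:** its first outline check disagreed, with the rim about 0.8 px high. A closer look in both views put that down to a sideways offset of about 1–2 mm along x, within the 2 mm play, not to incomplete nesting.
- **Lid:** it sits flush and level, about 1 mm off the centre I assumed.
- **Not checked:** I took no final picture of the empty basket or the other bystanders. The arm's path stayed well clear of them. The force readings, noisy by about 1 N, showed no unexpected contact.

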